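Seat the calibration disc in the inspection loading plate

TASK

Nudge the white calibration disc across the plate with your fingertips until it drops over the edge into the round recess and lies flat on the bottom of it; then push the keeper arm round, all the way to its stop, so that it lies over the disc. The disc is fragile ceramic: only push it gently, never pick it up or let it slide off the plate. Leave the reel, jar, cup and mouse where they are.

Things in the scene. Friction and masses are not known exactly. Their poses are not given: they have to be found in the camera images.
- plate: Fixed grey metal loading plate on the bench, 160 mm along its x, 280 mm along its y, 20 mm thick; it cannot move. Origin: centre of its underside, on the bench; z up. Its flat top is the deck, 20 mm above the bench, without a fence. Recess centre at (0, 50) mm in this frame, keeper's pivot at (0, 108) mm. The half towards -y is bare deck, where the disc starts.
- recess (a point): Centre of the floor of the round recess, which is 66 mm in diameter and 7 mm deep (floor 13 mm above the bench), with upright walls and dark rubber-coloured floor, open at the top. Axes as the plate's.
- disc: Loose white ceramic calibration disc, 60 mm in diameter, 10 mm thick, about 100 g, a thin black cross and dot on its top. Starts flat on the deck. Origin: centre of its underside, z up through the disc. Friction is ordinary; a push of about 1 N slides it. Seated, its top stands 3 mm proud of the deck, with 3 mm of play all round.
- keeper (a joint): Keeper arm, a dark steel bar turning on a vertical pivot at the plate's (0, 108) mm; value in rad. At 0 it points along the plate's +x, away from the recess; rising values turn it clockwise seen from above; 1.57 is its stop, pointing along the plate's -y, over the middle of the recess. It starts between 0 and 0.35, stays where it is left and takes about 0.5 N at its post to turn.
- keeper_post (a point): Axis of the keeper's upright black post, 25 mm above the deck. Post: 10 mm in diameter, 58 mm from the pivot axis, from 13 to 37 mm above the deck. The bar under it is 14 mm wide, reaches 66 mm from the pivot and runs 7 to 13 mm above the deck: clear of a seated disc (3 mm) but not of one lying on the deck (10 mm).
- reel: Loose solder reel, 54 mm in diameter, 46 mm high, standing on the bench beyond the plate's +x edge. Leave alone. Origin: centre of its underside.
- jar: Loose amber glass jar with a white lid and pale label, 42 mm in diameter, 60 mm high, beyond the plate's +x edge. Leave alone. Origin: centre of its underside.
- cup: Loose small blue plastic cup, 50 mm in diameter, 50 mm high, beyond the plate's +x edge. Leave alone. Origin: centre of its underside.
- mouse: Loose black computer mouse, 100 x 58 x 24 mm, on the bench beyond the plate's -y end. Leave alone. Origin: centre of its underside.
Not all that is in view belongs to the job. Several things have the shape of the disc; the one meant has the colours described above.

How it is judged:
On the way, in this order (a step that is already met when the one before it is completed fails the run):
1. the disc lies flat on the floor of the recess (horizontal distance between disc and recess below 0.005 m and z of disc in the frame of recess below 0.002 m and angle between disc's own z axis and vertical below 0.05 rad), for 0.2 s.
2. the keeper is swung to its stop over the seated disc (all of step 1 and value of joint keeper above 1.45 rad), for 0.2 s.
At the end, for the whole second after the job is handed in: The disc rests flat on the floor of the recess (centre within 5 mm, underside within 2 mm of the floor, tilt below 0.05 rad) and the keeper is at its stop over it (above 1.45 rad), all at rest (all of step 2 and linear speed of disc below 0.02 m/s and velocity of joint keeper below 0.1 rad/s); the robot touches nothing.
It fails at once if the disc is lifted more than 8 mm off the deck (z of disc in the frame of plate above 0.028 m).
It fails at once if the disc is pushed off the plate (z of disc in the frame of plate below 0.008 m).
It fails at once if the disc is squeezed or pressed with more than 35 N (contact force between the fingers and disc above 35 N).
It fails at once if the reel, jar, cup or mouse is moved more than 15 mm (distance of any of reel, jar, cup, mouse from where it was at the start of the episode above 0.015 m).
It also fails if it takes over 48 s, if anything falls off the work surface, if the arm or the gripper's body presses on something with over 40 N, if the wrist force passes 120 N, or if a joint passes its speed limit or range.

ROBOT

A 6-joint arm with a two-finger parallel gripper is mounted at the origin on the work surface. World frame = base frame: x ahead of the robot, y to its left, z up, the work surface at z = 0. Lengths are in m, angles in rad, forces in N, time in s.
With the tool pointing down it reaches from about 0.375 to 0.9 m from the base axis. Payload 3.1 kg.
Tool frame: the origin (TCP) lies at the very end of the fingers, on their centre line; the grasp point (between the pads) lies 19 mm behind it (robot.grip_depth is the distance from the TCP to the grasp point, in m); z points along the fingers, y is the direction in which the jaws open and shut (so a half turn about z gives the same grasp; the last joint's range is limited). The gripper opens to 87 mm and grips with 3 to 60 N. Pads are 19 mm wide; open, the fingers measure 117 mm over their backs; the gripper's body (75 mm by 190 mm) begins 51 mm behind the grasp point.
Start: joints at [1.071, 0.527, 1.433, -0, 1.181, -0.178], TCP at [0.197, 0.593, 0.223] pointing down, gripper open.
Joint ranges: [-3.08, 3.08], [-0.75, 2.2], [0.22, 2.44], [-1.43, 4.57], [0, 2.65], [-2.85, 2.85]. Speed limits (rad/s): [2.79, 2.79, 3.14, 3.14, 3.14, 3.14].

INTERFACE

Orientations are given as a unit quaternion [x, y, z, w].
In Python, from rig import robot gives the robot as it stands.
- The arm moves only by the tool drive_tool, never from a script. Its argument "series" is a list of rows, each a list of 7 numbers: the shift along the tool's x, y, z in m, then the turn, a rotation vector about the tool's x, y, z in degrees, then the opening, from 0 (shut) to 1 (fully open). A call has 1 to 5 rows; each row shifts and turns the commanded pose from where the row before left it, along the tool's axes as they then stand; what a row does not reach is not made up. A row lasts 1/8 s, in which the tool goes at most 62.5 mm and 10.7 degrees, less where a joint would pass 70% of its speed; a pose out of reach is approached as far as the arm can. A call is refused whole if a number of a shift passes 0.0625 or a number of a turn 10.7, either way. A call with a gripper value outside its range is refused whole. The fingers move at their own pace and stop on an object; "squeeze" is the grip in N (left out, the last holds). Time passes only in rows, so rows that do not move let the fingers close. It gives the time, the measured TCP pose, the force and the opening at its end, in the units of the state.
- robot.get_obs(): the state, without advancing time (a new reading comes with each control period).
- robot.camera(name): name is "side" or "top" or "wrist"; returns (picture, depth): 480x640x3 uint8, blue, green, red; 480x640 float32, m along the optical axis (not along the pixel's ray), 0 where there is no reading.
- robot.camera_model(name): a dict with "fx", "fy", "cx", "cy" (pixels), "k1" (the pictures are not rectified: a ray, as slopes to the right and down, at radius r is drawn at 1 + k1 r^2 times it, then the intrinsics apply), "R" (3x3) and "t" (3): a world point X has camera coordinates R X + t. Camera axes: x right, y down, z forward; pixel columns grow to the right and rows downward; lengths in m; the calibration is good to about 2 mm. A picture is of the moment at which its call begins: read the wrist's pose just before it. camera_model takes no time and is no camera call; for the wrist camera it gives the pose at the moment of the call.
- robot.hand_in(): hands the job in, once; it reports no verdict.
The state is a dict: "time": time; "q": joint angles; "joint_velocities": joint speeds; "joint_torque": joint torques, N m; "position": TCP position; "tool_rot": TCP orientation; "ft_force": force on the tool from outside, world axes, zero at the start; "moment": the same for the moment, N m; "grip_width": finger opening in m.
Only numpy, scipy, OpenCV 4.12 (cv2) and the standard library are available. Lean on these libraries where they do the work, as an engineer would, in place of code of your own. Each camera call takes 0.05 s, during which the arm holds its last target. There are 200 camera calls.

## Working session

There is one attempt and no reset: what is moved stays moved. The work goes in short steps, Python scripts to look and compute and a tool call to move; the robot and the scene stay as the last step left them, time stands still between calls to the robot, and variables do not carry over. Pictures are saved under pics/ and viewed, about 8 in all and at most 12, crops included, and the job is handed in when it is done.

Besides the shell and the picture viewer there is one more tool, called as name(argument=value, ...), one argument or row to a line, values as JSON. drive_tool: Moves the arm, as the interface text tells. Its arguments: {"type":"object","properties":{"series":{"type":"array"},"squeeze":{"type":"number"}},"required":["series"]}

```bash
mkdir -p pics; ls
cat > h.py <<'E'
import numpy as np, cv2
from rig import robot
def ray(name,uv,z,m=None):
    m=m or robot.camera_model(name)
    K=np.array([[m['fx'],0,m['cx']],[0,m['fy'],m['cy']],[0,0,1.]])
    p=cv2.undistortPoints(np.array(uv,float).reshape(-1,1,2),K,np.array([m['k1'],0,0,0.])).reshape(-1,2)
    R=np.array(m['R']);t=np.array(m['t']);C=-R.T@t
    d=np.c_[p,np.ones(len(p))]@R
    return C+d*((z-C[2])/d[:,2])[:,None]
def proj(name,X):
    m=robot.camera_model(name);c=np.array(X)@np.array(m['R']).T+m['t'];p=c[:,:2]/c[:,2:]
    r=(p**2).sum(1,keepdims=True);p=p*(1+m['k1']*r)
    return p*[m['fx'],m['fy']]+[m['cx'],m['cy']]
E
python3 - <<'E'
from h import *
o=robot.get_obs();print(o['time'],o['position'],o['tool_rot'],o['ft_force'])
for n in('top','side'):
    p,d=robot.camera(n);cv2.imwrite(f'pics/{n}0.png',p);np.save(f'pics/{n}0.npy',d)
    m=robot.camera_model(n);print(n,-np.array(m['R']).T@m['t'],m['fx'])
E
```

```text
pics
0.0 [0.19670733 0.59247267 0.22159055] [ 1.59715289e-01  9.87162553e-01 -1.00026818e-03 -3.45502818e-04] [-0.28176694  0.17741143 -0.60037413]
top [ 0.37913287 -0.05830115  1.16392606] 598.3001357611115
side [ 0.27909175 -0.46929359  0.60213985] 441.6205179619925
```

View pics/top0.png

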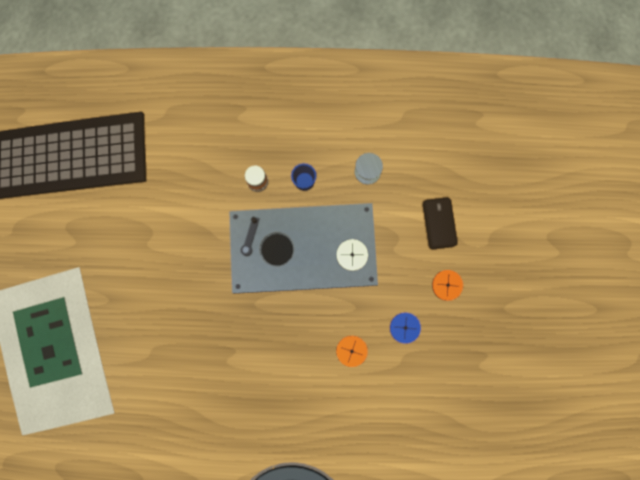

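View pics/side0.png

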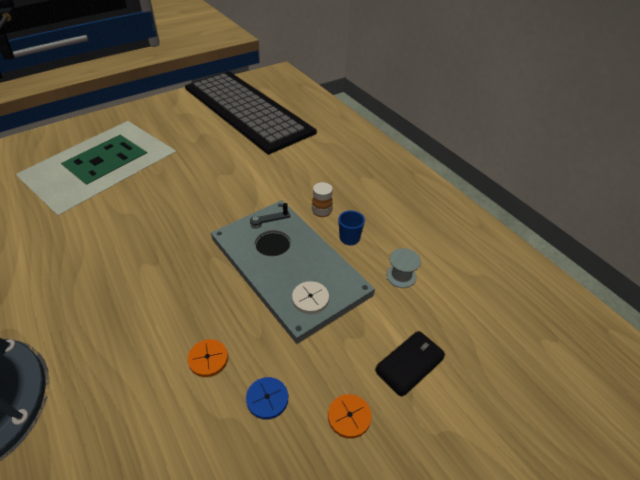

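Top view: plate corners are near (230,211), (373,205), (377,286), (233,293). The recess is at (277,249), the white disc at (352,254), the keeper pivot at (246,250) and the post near (255,220). The side view agrees. The orange and blue discs are decoys.

```bash
cat >> h.py <<'E'
def blob(mask,near):
    n,l,s,c=cv2.connectedComponentsWithStats(mask.astype(np.uint8))
    k=[i for i in range(1,n) if s[i,4]>15]
    i=min(k,key=lambda i:np.hypot(*(c[i]-near)));return c[i],s[i,4]
E
python3 - <<'E'
from h import *
res={}
for n,g in(('top',dict(disc=(352,254),rec=(277,249),screws=[(235,216),(367,210),(371,279),(238,287)],post=(255,220),piv=(246,250))),
           ('side',dict(disc=(310,296),rec=(272,243),screws=[(281,206),(365,288),(298,328),(219,233)],post=(285,209),piv=(256,221)))):
    p=cv2.imread(f'pics/{n}0.png').astype(int);w=p.min(2)>150;k=p.max(2)<55
    c,a=blob(w,g['disc']);print(n,'disc',c,a,ray(n,[c],.03))
    # recess rim: ellipse of dark area (mouth)
    c,a=blob(k,g['rec']);print(n,'rec dark',c,a,ray(n,[c],.0165))
    print('screws',ray(n,g['screws'],.02).round(4).tolist())
    print('post',ray(n,[g['post']],.057),'piv',ray(n,[g['piv']],.034))
E
python3 - <<'E'
import cv2,numpy as np
t=cv2.imread('pics/top0.png')[195:305,220:390]
s=cv2.imread('pics/side0.png')[180:345,200:385]
a=cv2.resize(t,(680,440),interpolation=cv2.INTER_CUBIC)
cv2.imwrite('pics/crop.png',a)
E
```

```text
top disc [351.87468354 254.4164557 ] 790 [[ 0.50652569 -0.10403993  0.03      ]]
top rec dark [276.68233618 249.21225071] 702 [[0.51500089 0.04089679 0.0165    ]]
screws [[0.5779, 0.1243, 0.02], [0.5952, -0.1326, 0.02], [0.461, -0.1419, 0.02], [0.4399, 0.1127, 0.02]]
post [[0.56459752 0.08016605 0.057     ]] piv [[0.51008962 0.09806026 0.034     ]]
side disc [310.0790378  295.59106529] 582 [[ 0.51097023 -0.10359037  0.03      ]]
side rec dark [272.28325509 243.51330203] 639 [[0.52013876 0.04264235 0.0165    ]]
screws [[0.5828, 0.1217, 0.02], [0.6016, -0.1319, 0.02], [0.4661, -0.1406, 0.02], [0.4467, 0.1155, 0.02]]
post [[0.56570974 0.07296537 0.057     ]] piv [[0.5147742 0.0947706 0.034    ]]
```

View pics/crop.png

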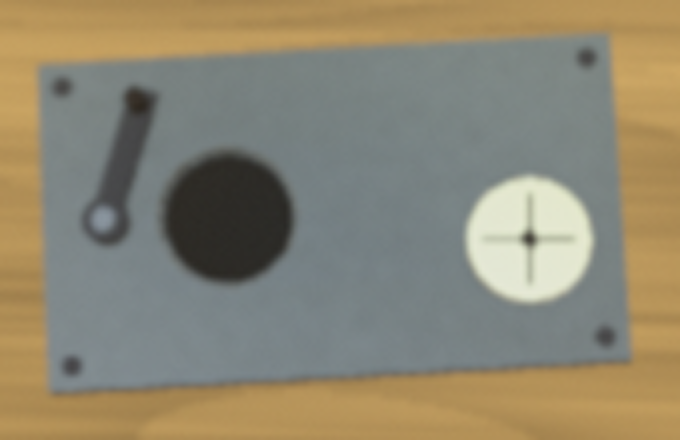

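```bash
cat >> h.py <<'E'
from scipy.spatial.transform import Rotation as Ro
def plan(xyz,yaw,n,op):
    "rows of tool-frame steps to a tool-down pose whose tool x points at world angle yaw (deg)"
    o=robot.get_obs();R0=Ro.from_quat(o['tool_rot']);p=np.array(o['position'])
    c,s=np.cos(np.radians(yaw)),np.sin(np.radians(yaw))
    R1=Ro.from_matrix(np.array([[c,s,0],[s,-c,0],[0,0,-1]]));rv=(R0.inv()*R1).as_rotvec()/n
    for i in range(n):
        R=R0*Ro.from_rotvec(rv*i);d=R.inv().apply((np.array(xyz)-p)/n)
        print(np.round(np.r_[d,np.degrees(rv)],[4,4,4,1,1,1]).tolist(),op)
    print('t',round(o['time'],2),'pos',p.round(4),'F',np.round(o['ft_force'],1),'w',o['grip_width'])
DIR=86.5; d=np.array([np.cos(np.radians(DIR)),np.sin(np.radians(DIR))])
DISC=np.array([.5087,-.1038]);REC=np.array([.5175,.0415])
E
python3 - <<'E'
from h import *
plan([*(DISC-.046*d),.15],DIR,15,.46)
E
```

```text
Traceback (most recent call last):
TypeError: 'list' object cannot be interpreted as an integer

During handling of the above exception, another exception occurred:

Traceback (most recent call last):
  File "h.py", line 26, in plan
    print(np.round(np.r_[d,np.degrees(rv)],[4,4,4,1,1,1]).tolist(),op)
          ~~~~~~~~^^^^^^^^^^^^^^^^^^^^^^^^^^^^^^^^^^^^^^^
TypeError: 'list' object cannot be interpreted as an integer
```

```bash
sed -i 's/print(np.round(np.r_\[d,np.degrees(rv)\],.*/print(d.round(4).tolist(),np.degrees(rv).round(1).tolist(),op)/' h.py
python3 - <<'E'
from h import *
plan([*(DISC-.046*d),.15],DIR,15,.46)
E
```

```text
[-0.0352, -0.0405, 0.0048] [-0.0, 0.0, 5.0] 0.46
[-0.0386, -0.0372, 0.0048] [-0.0, 0.0, 5.0] 0.46
[-0.0417, -0.0337, 0.0048] [-0.0, 0.0, 5.0] 0.46
[-0.0444, -0.03, 0.0048] [-0.0, 0.0, 5.0] 0.46
[-0.0469, -0.026, 0.0048] [-0.0, 0.0, 5.0] 0.46
[-0.049, -0.0218, 0.0048] [-0.0, 0.0, 5.0] 0.46
[-0.0507, -0.0174, 0.0048] [-0.0, 0.0, 5.0] 0.46
[-0.052, -0.0129, 0.0048] [-0.0, 0.0, 5.0] 0.46
[-0.053, -0.0083, 0.0048] [-0.0, 0.0, 5.0] 0.46
[-0.0535, -0.0037, 0.0048] [-0.0, 0.0, 5.0] 0.46
[-0.0536, 0.001, 0.0048] [-0.0, 0.0, 5.0] 0.46
[-0.0533, 0.0057, 0.0048] [-0.0, 0.0, 5.0] 0.46
[-0.0526, 0.0103, 0.0048] [-0.0, 0.0, 5.0] 0.46
[-0.0515, 0.0149, 0.0048] [-0.0, 0.0, 5.0] 0.46
[-0.05, 0.0193, 0.0048] [-0.0, 0.0, 5.0] 0.46
t 0.1 pos [0.1967 0.5926 0.2217] F [ 0.8  0.  -0.4] w 0.08727176299885919
```

drive_tool(
  series=[
    [-0.035,-0.0405,0.005,0,0,5,0.46],
    [-0.0385,-0.037,0.005,0,0,5,0.46],
    [-0.0415,-0.0335,0.005,0,0,5,0.46],
    [-0.0445,-0.03,0.005,0,0,5,0.46],
    [-0.047,-0.026,0.005,0,0,5,0.46],
  ],
)

```text
time: 0.72
position: [0.3004, 0.3445, 0.1973]
tool_rot: [0.371, 0.929, -0.0, 0.0]
ft_force: [1.0, 0.6, -0.4]
grip_width: 0.0453
```

drive_tool(
  series=[
    [-0.049,-0.022,0.005,0,0,5,0.46],
    [-0.0505,-0.0175,0.005,0,0,5,0.46],
    [-0.052,-0.013,0.005,0,0,5,0.46],
    [-0.053,-0.0085,0.005,0,0,5,0.46],
    [-0.0535,-0.0035,0.005,0,0,5,0.46],
  ],
)

```text
time: 1.35
position: [0.4035, 0.0969, 0.1724]
tool_rot: [0.563, 0.826, 0.0, 0.0]
ft_force: [-0.0, 1.1, 0.3]
grip_width: 0.0404
```

drive_tool(
  series=[
    [-0.0535,0.001,0.005,0,0,5,0.46],
    [-0.0535,0.0055,0.005,0,0,5,0.46],
    [-0.0525,0.0105,0.005,0,0,5,0.46],
    [-0.0515,0.015,0.005,0,0,5,0.46],
    [-0.05,0.0195,0.005,0,0,5,0.46],
  ],
)

```text
time: 1.98
position: [0.5071, -0.1503, 0.1471]
tool_rot: [0.729, 0.685, -0.0, -0.0]
ft_force: [0.8, 1.1, -0.0]
grip_width: 0.0399
```

Run:
```python
from h import *
p,d_=robot.camera('wrist');cv2.imwrite('pics/w1.png',p)
plan([*(DISC-.046*d),.06],DIR,4,.46)
print(proj('wrist',[[*DISC,.03],[*REC,.013]]))
```

```text
[0.002, -0.0018, 0.0218] [0.1, 0.1, -0.1] 0.46
[0.002, -0.0018, 0.0218] [0.1, 0.1, -0.1] 0.46
[0.002, -0.0017, 0.0218] [0.1, 0.1, -0.1] 0.46
[0.0019, -0.0017, 0.0218] [0.1, 0.1, -0.1] 0.46
t 2.02 pos [ 0.512  -0.1577  0.1472] F [ 4.2 -3.8  0.3] w 0.0400186149135925
[[313.15235919 159.27471781]
 [311.00677215 -29.33011667]]
```

View pics/w1.png

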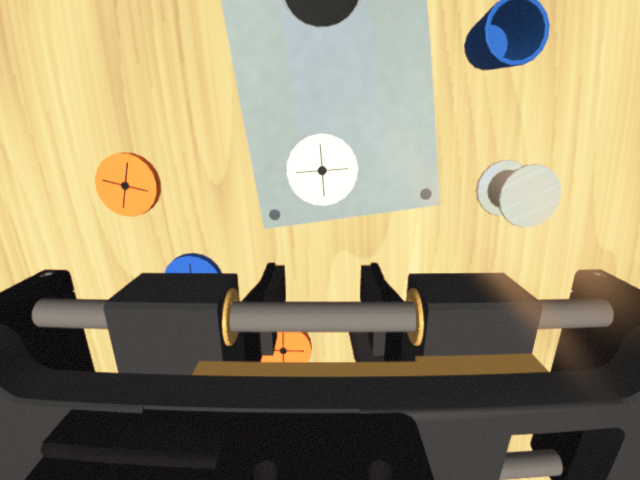

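Wrist view: the disc is at (322,170), the recess at the top near (322,0), and the two fingertips are at columns ~270 and ~378. The fork is lined up with the disc. I'll settle the arm, then measure the disc and plate from here.

drive_tool(
  series=[
    [0,0,0,0,0,0,0.46],
    [0,0,0,0,0,0,0.46],
  ],
)

```text
time: 2.28
position: [0.5056, -0.1473, 0.1471]
tool_rot: [0.727, 0.686, -0.0, -0.001]
ft_force: [0.3, 0.5, -0.7]
grip_width: 0.04
```

Run:
```python
from h import *
m=robot.camera_model('wrist')
p,_=robot.camera('wrist');cv2.imwrite('pics/w2.png',p);q=p.astype(int)
hsv=cv2.cvtColor(p,cv2.COLOR_BGR2HSV)
pp=proj('wrist',[[*DISC,.03]])[0];print('pred',pp)
roi=np.zeros((480,640),bool);roi[60:240,220:430]=1
c,a=blob((q.min(2)>195)&roi,pp);print(c,a,'disc',ray('wrist',[c],.03,m))
plan([*(DISC-.046*d),.06],DIR,4,.46)
```

```text
pred [323.4264816  172.68412287]
[324.30245841 172.77750186] 4027 disc [[ 0.50929741 -0.1041355   0.03      ]]
[-0.0007, 0.0001, 0.0218] [-0.0, -0.0, 0.0] 0.46
[-0.0007, 0.0001, 0.0218] [-0.0, -0.0, 0.0] 0.46
[-0.0007, 0.0001, 0.0218] [-0.0, -0.0, 0.0] 0.46
[-0.0007, 0.0001, 0.0218] [-0.0, -0.0, 0.0] 0.46
t 2.33 pos [ 0.5057 -0.147   0.1473] F [-0.7  0.8 -0.8] w 0.03998320212915466
```

drive_tool(
  series=[
    [-0.001,0,0.03,0,0,0,0.46],
    [-0.001,0,0.035,0,0,0,0.46],
    [-0.001,0,0.03,0,0,0,0.46],
    [0,0,0.015,0,0,0,0.46],
    [0,0,0.006,0,0,0,0.46],
  ],
)

```text
time: 2.95
position: [0.5064, -0.1507, 0.0312]
tool_rot: [0.727, 0.686, -0.0, -0.001]
ft_force: [-0.3, -0.5, 0.7]
grip_width: 0.0398
```

drive_tool(
  series=[
    [0,0,0.002,0,0,0,0.46],
    [0,0,0.004,0,0,0,0.46],
    [0,0,0,0,0,0,0.46],
  ],
)

```text
time: 3.32
position: [0.5069, -0.1518, 0.0259]
tool_rot: [0.728, 0.686, 0.0, 0.0]
ft_force: [-0.4, -0.0, 0.7]
grip_width: 0.0401
```

drive_tool(
  series=[
    [0.005,0,0.0013,0,0,0,0.46],
    [0.005,0,0,0,0,0,0.46],
    [0.004,0,0,0,0,0,0.46],
    [0.004,0,0,0,0,0,0.46],
    [0.004,0,0,0,0,0,0.46],
  ],
)

```text
time: 3.95
position: [0.5081, -0.1295, 0.0243]
tool_rot: [0.728, 0.686, 0.0, 0.0]
ft_force: [-0.1, -1.0, 0.4]
grip_width: 0.0403
```

drive_tool(
  series=[
    [0.005,0,0,0,0,0,0.46],
    [0.005,0,0,0,0,0,0.46],
    [0.005,0,0,0,0,0,0.46],
    [0.005,0,0,0,0,0,0.46],
    [0.005,0,0,0,0,0,0.46],
  ],
)

```text
time: 4.58
position: [0.5095, -0.1044, 0.0243]
tool_rot: [0.728, 0.686, 0.0, 0.0]
ft_force: [0.2, 0.5, 0.1]
grip_width: 0.0401
```

```bash
cat > w.py <<'E'
from h import *
import sys
m=robot.camera_model('wrist');p,_=robot.camera('wrist');cv2.imwrite(f'pics/{sys.argv[1]}.png',p)
plan([*(REC-.032*d),.0245],DIR,1,.46)
E
python3 w.py w3
```

```text
[0.1135, -0.0004, -0.0002] [-0.0, -0.0, 0.1] 0.46
t 4.62 pos [ 0.5093 -0.1037  0.0242] F [-0.4 -0.3  0.3] w 0.03987688953643935
```

View pics/w3.png

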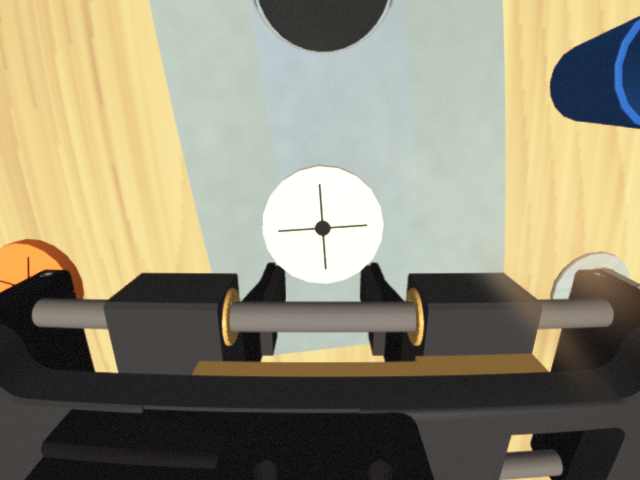

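The disc sits centred in the fork (dot at (322,228)) and the recess is straight ahead (centre column ~323). I'll compute the disc offset from the TCP and the recess position from here.

Run:
```python
from h import *
o=robot.get_obs();D=ray('wrist',[(322.5,228)],.03)[0][:2]
print('disc',D,'off from TCP along d',(D-o['position'][:2])@d, 'lat',np.cross(d,D-o['position'][:2]))
print('rec near rim',ray('wrist',[(324,51)],.02), 'pred near rim',REC-.033*d)
```

```text
disc [ 0.51092205 -0.07348172] off from TCP along d 0.03030236224007538 lat 0.00020294863196401313
rec near rim [[0.51649639 0.00801581 0.02      ]] pred near rim [0.5154854  0.00856155]<stdin>:3: DeprecationWarning: Arrays of 2-dimensional vectors are deprecated. Use arrays of 3-dimensional vectors instead. (deprecated in NumPy 2.0)
```

drive_tool(
  series=[
    [0.006,0,0,0,0,0,0.46],
    [0.008,0,0,0,0,0,0.46],
    [0.008,0,0,0,0,0,0.46],
    [0.008,0,0,0,0,0,0.46],
    [0.008,0,0,0,0,0,0.46],
  ],
)

```text
time: 5.25
position: [0.5117, -0.0661, 0.0243]
tool_rot: [0.728, 0.686, -0.0, -0.0]
ft_force: [-0.9, -1.4, 0.0]
grip_width: 0.04
```

drive_tool(
  series=[
    [0.008,0,0,0,0,0,0.46],
    [0.008,0,0,0,0,0,0.46],
    [0.008,0,0,0,0,0,0.46],
    [0.008,0,0,0,0,0,0.46],
    [0.006,0,0,0,0,0,0.46],
  ],
)

```text
time: 5.88
position: [0.5139, -0.0283, 0.0242]
tool_rot: [0.728, 0.686, -0.0, -0.0]
ft_force: [0.0, -0.5, -0.5]
grip_width: 0.0399
```

```bash
python3 w.py w4
```

```text
[0.0373, -0.0004, -0.0002] [-0.0, -0.0, 0.1] 0.46
t 5.92 pos [ 0.5138 -0.0277  0.0242] F [0.4 0.5 0.5] w 0.04028650540036873
```

View pics/w4.png

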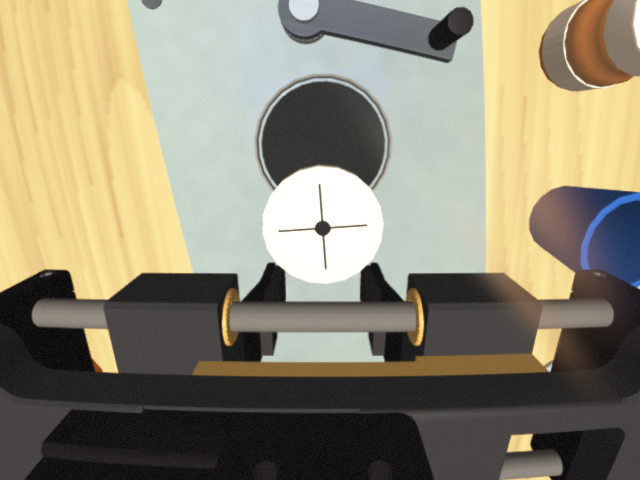

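The disc is at (322,228) and the recess at (323,140), so they are aligned with about 39 mm to go. The keeper post is near (458,22).

drive_tool(
  series=[
    [0.005,0,0,0,0,0,0.46],
    [0.005,0,0,0,0,0,0.46],
    [0.005,0,0,0,0,0,0.46],
    [0.005,0,0,0,0,0,0.46],
    [0.004,0,0,0,0,0,0.46],
  ],
)

```text
time: 6.55
position: [0.5154, -0.0046, 0.0243]
tool_rot: [0.728, 0.686, -0.0, 0.0]
ft_force: [-0.7, -1.6, 0.1]
grip_width: 0.04
```

drive_tool(
  series=[
    [0.003,0,0,0,0,0,0.46],
    [0.003,0,0,0,0,0,0.46],
    [0.003,0,0,0,0,0,0.46],
    [0.002,0,0,0,0,0,0.46],
    [0.001,0,0,0,0,0,0.46],
  ],
)

```text
time: 7.18
position: [0.5159, 0.0073, 0.0242]
tool_rot: [0.728, 0.686, -0.0, -0.0]
ft_force: [-0.0, -0.8, -0.5]
grip_width: 0.04
```

```bash
python3 w.py w5
```

```text
[0.0022, -0.0005, -0.0003] [-0.0, -0.0, 0.1] 0.46
t 7.22 pos [0.5159 0.0074 0.0242] F [-0.1 -0.5  0.2] w 0.03965683826675007
```

View pics/w5.png

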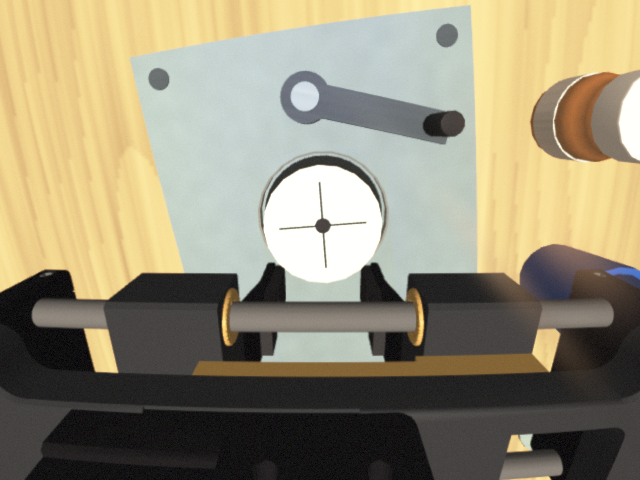

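The disc's leading edge is tipping in (dot at (322,226), a dark gap left at the far rim). I'll continue in small steps.

drive_tool(
  series=[
    [0.001,0,0,0,0,0,0.46],
    [0.001,0,0,0,0,0,0.46],
    [0.001,0,0,0,0,0,0.46],
    [0.001,0,0,0,0,0,0.46],
    [0,0,0,0,0,0,0.46],
  ],
)

```text
time: 7.85
position: [0.5163, 0.0112, 0.0243]
tool_rot: [0.728, 0.686, 0.0, 0.0]
ft_force: [0.8, 0.2, 0.2]
grip_width: 0.0398
```

Run:
```python
from h import *
m=robot.camera_model('wrist');p,dp=robot.camera('wrist');cv2.imwrite('pics/w6.png',p)
q=p.astype(int);roi=np.zeros((480,640),bool);roi[60:290,200:440]=1
c,a=blob((q.min(2)>195)&roi,(322,228));print(c,a,'disc',ray('wrist',[c],.023,m),REC)
# tilt from depth
R=np.array(m['R']);t=np.array(m['t'])
def z(u,v):
    dd=float(np.median(dp[v-3:v+4,u-3:u+4]));x=ray('wrist',[(u,v)],.02,m)[0];C=-R.T@t;r=x-C;r=r/(R@r)[2];return (C+r*dd)[2]
for uv in[(int(c[0]),int(c[1])-45),(int(c[0])-8,int(c[1])+45),(int(c[0])-50,int(c[1])),(int(c[0])+50,int(c[1])),(int(c[0])-90,int(c[1])),(int(c[0]),int(c[1])+70)]:print(uv,round(z(*uv),4))
```

```text
[322.00994244 228.75552067] 9555 disc [[0.51752153 0.03905537 0.023     ]] [0.5175 0.0415]
(322, 183) 0.0227
(314, 273) 0.0228
(272, 228) 0.0225
(372, 228) 0.0227
(232, 228) 0.0197
(322, 298) 0.02
```

The disc is flat: depth gives a top height of 22.5–22.8 mm all round, with the deck at 19.7–20 mm. Next I'll back off, lift, and locate the post from the w5 picture.

Run:
```python
from h import *
s=np.array([.0004,.0038,0])
P=ray('wrist',[(451,123)],.057)[0]-s; V=ray('wrist',[(304,96)],.036)[0]-s
e=(P-V)[:2];print(P,V,np.hypot(*e),'world angle',np.degrees(np.arctan2(e[1],e[0])))
for n,uv in(('top',(440,222)),('top',(255,176)),('top',(304,177))):print(ray(n,[uv],.05))
```

```text
[0.56878744 0.08351336 0.057     ] [0.51325863 0.09825316 0.036     ] 0.057451813261609724 world angle -14.866010317788692
[[ 0.56957809 -0.27003224  0.05      ]]
[[0.65131497 0.08459991 0.05      ]]
[[ 0.65109323 -0.00950022  0.05      ]]
```

drive_tool(
  series=[
    [-0.004,0,0,0,0,0,0.46],
    [-0.008,0,0,0,0,0,0.46],
    [-0.005,0,-0.02,0,0,0,0.3],
    [0,0,-0.05,0,0,0,0.09],
    [0,0,-0.025,0,0,0,0.09],
  ],
)

```text
time: 8.52
position: [0.5161, -0.0068, 0.1212]
tool_rot: [0.728, 0.686, 0.001, 0.001]
ft_force: [-0.2, 1.3, -1.0]
grip_width: 0.0177
```

Run:
```python
from h import *
plan([.5765,.111,.12],75.1,4,.09)
V=np.array([.5133,.0983]);prev=None
print('arc: TCP, step in tool axes (per 10 deg)')
def tcp(th,off=.0115):
    a=np.radians(th);u=np.array([np.cos(a),np.sin(a)]);tg=np.array([u[1],-u[0]]);return V+.058*u-off*tg
print(tcp(-14.9),tcp(-85.7))
a,b=-14.9,-24.9;D=tcp(b)-tcp(a);y=np.radians(a-90+180)
ex=np.array([np.cos(y),np.sin(y)]);ey=np.array([np.sin(y),-np.cos(y)]);print(D@ex,D@ey)
```

```text
[0.0303, 0.0133, 0.0003] [0.0, 0.0, 2.9] 0.09
[0.0309, 0.0118, 0.0003] [0.0, 0.0, 2.9] 0.09
[0.0315, 0.0102, 0.0003] [0.0, 0.0, 2.9] 0.09
[0.0319, 0.0086, 0.0003] [0.0, 0.0, 2.9] 0.09
t 8.53 pos [ 0.5161 -0.0068  0.1212] F [-0.2  1.3 -1. ] w 0.017713786781009204
arc: TCP, step in tool axes (per 10 deg)
[0.57230684 0.09449962] [0.5291164  0.04132552]
-0.010246305145041558 0.001115803717877797
```

drive_tool(
  series=[
    [0.0305,0.0135,0,0,0,2.9,0.09],
    [0.031,0.012,0,0,0,2.9,0.09],
    [0.0315,0.01,0,0,0,2.9,0.09],
    [0.032,0.0085,0,0,0,2.9,0.09],
    [0,0,0,0,0,0,0.09],
  ],
)

```text
time: 9.15
position: [0.5767, 0.1135, 0.1192]
tool_rot: [0.792, 0.61, 0.001, 0.0]
ft_force: [1.1, -0.2, -0.5]
grip_width: 0.0078
```

drive_tool(
  series=[
    [0,0,0.02,0,0,0,0.09],
    [0,0,0.03,0,0,0,0.09],
    [0,0,0.02,0,0,0,0.09],
    [0,0,0.01,0,0,0,0.09],
    [0,0,0,0,0,0,0.09],
  ],
)

```text
time: 9.78
position: [0.5751, 0.1115, 0.0387]
tool_rot: [0.793, 0.609, -0.001, -0.0]
ft_force: [0.3, -0.2, 0.3]
grip_width: 0.008
```

Run:
```python
from h import *
plan([.5723,.0945,.04],75.1,1,.09)
p,_=robot.camera('wrist');cv2.imwrite('pics/w7.png',p)
```

```text
[-0.0172, 0.0017, -0.0012] [-0.1, 0.0, -0.1] 0.09
t 9.78 pos [0.5751 0.1115 0.0387] F [ 0.3 -0.2  0.3] w 0.007999241970162281
```

View pics/w7.png

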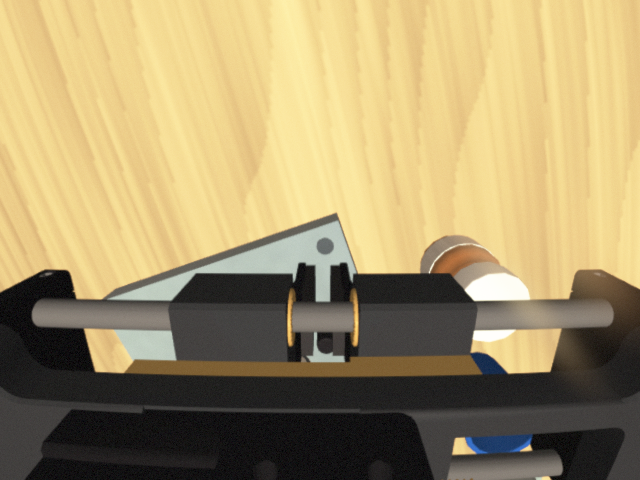

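The post shows through the notch at (325,343), aligned with the fork. I'll close up, then follow the arc.

drive_tool(
  series=[
    [-0.006,0.001,0,0,0,0,0.09],
    [-0.006,0.001,0,0,0,0,0.09],
    [-0.005,0,0,0,0,0,0.09],
    [-0.005,0.0005,0,0,0,5,0.09],
    [-0.005,0.0005,0,0,0,5,0.09],
  ],
)

```text
time: 10.45
position: [0.5713, 0.0852, 0.0395]
tool_rot: [0.844, 0.536, 0.0, 0.0]
ft_force: [-0.3, 0.8, -0.2]
grip_width: 0.0078
```

drive_tool(
  series=[
    [-0.005,0.0005,0,0,0,5,0.09],
    [-0.005,0.0005,0,0,0,5,0.09],
    [-0.005,0.0005,0,0,0,5,0.09],
    [-0.005,0.0005,0,0,0,5,0.09],
    [-0.005,0.0005,0,0,0,5,0.09],
  ],
)

```text
time: 11.08
position: [0.5604, 0.063, 0.0397]
tool_rot: [0.94, 0.341, 0.001, 0.001]
ft_force: [2.2, -0.0, -0.8]
grip_width: 0.0077
```

```bash
cat > k.py <<'E'
from h import *
o=robot.get_obs();ex=Ro.from_quat(o['tool_rot']).as_matrix()[:2,0];yaw=np.degrees(np.arctan2(ex[1],ex[0]))
V=np.array([.5133,.0983]);post=np.array(o['position'][:2])-.0115*ex;e=post-V
print('yaw',yaw,'post angle',np.degrees(np.arctan2(e[1],e[0])),'r',np.hypot(*e),'F',np.round(o['ft_force'],1),o['position'])
th=np.radians(-85.7);u=np.array([np.cos(th),np.sin(th)]);plan([*(V+.058*u-.0115*np.array([u[1],-u[0]])),.0387],4.3,4,.09)
E
python3 k.py
```

```text
yaw 39.85707869293778 post angle -48.12297583048011 r 0.057306169682518976 F [ 2.2 -0.  -0.8] [0.56038172 0.06300106 0.03967831]
[-0.0095, -0.0009, 0.0002] [0.0, -0.0, 8.9] 0.09
[-0.0095, 0.0006, 0.0002] [0.0, -0.0, 8.9] 0.09
[-0.0093, 0.0021, 0.0002] [0.0, -0.0, 8.9] 0.09
[-0.0088, 0.0035, 0.0002] [0.0, -0.0, 8.9] 0.09
t 11.07 pos [0.5604 0.063  0.0397] F [ 2.2 -0.  -0.8] w 0.007749864267338012
```

drive_tool(
  series=[
    [-0.0052,0.0005,0,0,0,5,0.09],
    [-0.0052,0.0005,0,0,0,5,0.09],
    [-0.0052,0.0005,0,0,0,5,0.09],
    [-0.0052,0.0005,0,0,0,5,0.09],
    [-0.0052,0.0005,0,0,0,5,0.09],
  ],
)

```text
time: 11.7
position: [0.5402, 0.0469, 0.0398]
tool_rot: [0.992, 0.13, 0.002, 0.001]
ft_force: [2.7, -4.5, -1.8]
grip_width: 0.0078
```

drive_tool(
  series=[
    [-0.0052,0.0005,0,0,0,5,0.09],
    [-0.004,0.0005,0,0,0,5,0.09],
    [0,0,0,0,0,0,0.09],
  ],
)

```text
time: 12.08
position: [0.5306, 0.0434, 0.0397]
tool_rot: [0.999, 0.044, 0.002, 0.001]
ft_force: [0.9, -6.1, -0.1]
grip_width: 0.008
```

```bash
python3 k.py
```

```text
yaw 5.0634093522097565 post angle -83.9948826947889 r 0.05619586094325672 F [ 0.9 -6.1 -0.1] [0.53063413 0.04342748 0.03969859]
[-0.0004, 0.0005, 0.0002] [0.0, -0.0, 0.2] 0.09
[-0.0004, 0.0005, 0.0002] [0.0, -0.0, 0.2] 0.09
[-0.0004, 0.0005, 0.0002] [0.0, -0.0, 0.2] 0.09
[-0.0004, 0.0005, 0.0002] [0.0, -0.0, 0.2] 0.09
t 12.07 pos [0.5306 0.0434 0.0397] F [ 0.9 -6.1 -0.1] w 0.008014704365084427
```

drive_tool(
  series=[
    [-0.0005,0.001,0,0,0,0,0.09],
    [-0.001,0.0005,0,0,0,0,0.09],
    [-0.001,0,0,0,0,0,0.09],
    [0,0,0,0,0,0,0.09],
  ],
)

```text
time: 12.58
position: [0.5302, 0.0432, 0.0399]
tool_rot: [0.999, 0.044, 0.004, 0.001]
ft_force: [5.5, -3.5, -2.3]
grip_width: 0.0079
```

The force rose to 5.5 N and motion stalled, so the keeper is at its stop. I'll back straight off, lift, and check.

drive_tool(
  series=[
    [0.004,0,0,0,0,0,0.09],
    [0.008,0,0,0,0,0,0.09],
    [0.008,0,0,0,0,0,0.09],
    [0,0,-0.03,0,0,0,0.09],
    [0,0,-0.05,0,0,0,0.09],
  ],
)

```text
time: 13.2
position: [0.5452, 0.0464, 0.1183]
tool_rot: [0.999, 0.044, -0.003, -0.001]
ft_force: [0.7, 0.0, 0.8]
grip_width: 0.0079
```

drive_tool(
  series=[
    [-0.03,-0.03,-0.03,0,0,0,0.09],
    [-0.05,-0.05,0,0,0,0,0.09],
    [-0.05,-0.05,0,0,0,0,0.09],
    [-0.02,-0.06,0,0,0,0,0.09],
    [0,-0.06,0,0,0,0,0.09],
  ],
)

```text
time: 13.82
position: [0.3855, 0.2716, 0.1493]
tool_rot: [0.999, 0.044, -0.001, 0.0]
ft_force: [2.5, 0.0, -0.5]
grip_width: 0.0077
```

Run:
```python
from h import *
o=robot.get_obs();print(o['time'],o['position'],o['ft_force'])
a=[]
for n,(x,y,w,h) in(('top',(215,150,170,160)),('side',(200,170,220,180))):
    p,_=robot.camera(n);cv2.imwrite(f'pics/{n}9.png',p);a.append(cv2.resize(p[y:y+h,x:x+w],(390,390*h//w),interpolation=cv2.INTER_CUBIC))
H=max(i.shape[0] for i in a);cv2.imwrite('pics/fin.png',np.hstack([cv2.copyMakeBorder(i,0,H-i.shape[0],0,0,0) for i in a]))
```

```text
13.825 [0.38545983 0.27162361 0.14930304] [ 2.49641087  0.00638873 -0.46844223]
```

View pics/fin.png

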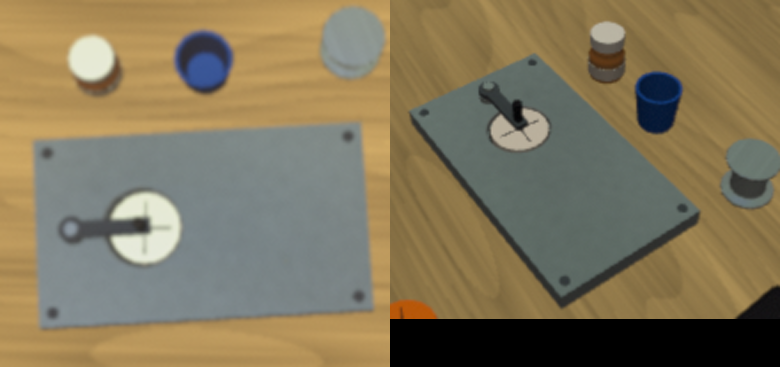

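The disc is seated and the keeper bar lies parallel to the plate's long edge across its middle, within about 0.5° of the edge slope (stop 1.57). The jar, cup and reel have not moved.

drive_tool(
  series=[
    [0,0,0,0,0,0,0.09],
    [0,0,0,0,0,0,0.09],
    [0,0,0,0,0,0,0.09],
  ],
)

```text
time: 14.3
position: [0.3887, 0.2691, 0.1491]
tool_rot: [0.999, 0.043, -0.0, 0.0]
ft_force: [-0.2, 0.3, -0.4]
grip_width: 0.0081
```

```bash
python3 -c "
from rig import robot
print(robot.hand_in())"
```

```text
the job is handed in; nothing more can be done
None
```

I pushed the white disc into the recess with the half-open fingertips, swung the keeper round by its post to its stop, backed the arm clear and handed the job in at about 14.3 s. No verdict was reported.

- **Disc:** before I swung the keeper, wrist depth put its top at 22.5–22.8 mm all round, with the deck at 20 mm. It was flat in the recess, about 2.5 mm from my estimate of the centre. After the swing I checked it only by eye in the final pictures, where it is still seated.
- **Keeper:** at the stop the arm stalled with about 5.5 N. In the final top picture the bar lies within about 0.5° of the plate's long axis, over the disc. A rougher estimate from the arm's own position gave about 1.7° short of the stop, still well above the 1.45 rad limit.
- **Other objects:** the jar, cup and reel look unmoved in the final pictures. I did not measure their positions or check the mouse, but the arm was not planned to come near either end of the travel allowed.
- **Forces:** the largest wrist force I saw was about 6.5 N, and no check failed.

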